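Load the plug-in cards and pin the retaining bar

TASK

Take every plug-in card out of the blue caddy and slide it down into the guides of the grey card rack (any slots) until it is fully seated, then lay the retaining bar across the rack's two posts over the cards, its yellow slotted end on the yellow post. Finally lock the bar with the red-headed pin: feel along the slot with the pin tip for the hole hidden underneath and push the pin fully home, head down on the bar. Be gentle, pressing no card nor the pin with more than 30 N, and leave the other things on the table alone.

Things in the scene. Friction and masses are not known exactly. Their poses are not given: they have to be found in the camera images.
- rack: Fixed grey card rack 142 x 276 x 122 mm, base x -80 to 62. Origin: underside, at the middle slot; z up, y along slot row and bar, x along the cards. White guides at x +-43 to 52 mm: channels 8 mm wide, straight to z 62, flared to 72 mm; end walls 104 mm apart. Posts, top z 110 mm: grey at y 86 to 110, yellow hollow lock post at y -84 to -160. Cheeks 12 mm high hold the bar, 3 mm play.
- slot_1 (a point): Bottom of the card slot at y = -48 mm of the rack, 12 mm above the table: a seated card's origin lies here. Axes as the rack.
- slot_2 (a point): The same for the middle slot (y = 0).
- slot_3 (a point): The same for the slot at y = +48 mm.
- bar_seat (a point): Where the bar's origin lies when the bar is in place (x 0, y -24, z +110 mm of the rack); bar axes then parallel to the rack's.
- lock_slot (a point): Centre of the slot in the lock post's top plate (rack x 0, y -122, z 110 mm), axes as the rack; slot 36 mm along y, 14.5 along x, plate 4 mm thick. A steel plate 14 mm below this point has one round hole, 12.5 mm wide, 34 deep, chamfered, on the slot's midline anywhere from y -11 to +11 mm: it must be felt for; elsewhere the pin tip stops on the steel.
- caddy: Fixed blue caddy, 120 x 136 x 38 mm, with three grooves 30 mm deep and 7.6 mm wide along its x, 48 mm apart along its y. Origin: centre of its underside. A tall white-lidded cool box (about 0.3 m high) stands close behind it: carry the cards off sideways (-y), not backwards.
- card_1: Plug-in circuit card with an orange handle, standing upright in a groove of the caddy, or absent. Green board 100 (x) x 5 (y) x 75 (z) mm, on its top edge a handle 60 (x) x 12 (y) x 20 (z) mm, total height 95 mm, 0.12 kg. Origin: middle of the bottom edge; z up. The two ends are alike, it may go in either way round.
- card_2: Plug-in circuit card with a white handle, standing upright in a groove of the caddy, or absent. Green board 100 (x) x 5 (y) x 75 (z) mm, on its top edge a handle 60 (x) x 12 (y) x 20 (z) mm, total height 95 mm, 0.12 kg. Origin: middle of the bottom edge; z up. The two ends are alike, it may go in either way round.
- card_3: Plug-in circuit card with a red handle, standing upright in a groove of the caddy, or absent. Green board 100 (x) x 5 (y) x 75 (z) mm, on its top edge a handle 60 (x) x 12 (y) x 20 (z) mm, total height 95 mm, 0.12 kg. Origin: middle of the bottom edge; z up. The two ends are alike, it may go in either way round.
- bar: Retaining bar, aluminium with a yellow slotted end, 40 (x) x 268 (y) x 8 (z) mm, 0.25 kg, lying flat. Origin: centre of its underside. A black handle 14 (x) x 60 (y) x 50 (z) mm stands on its middle, handle top 58 mm above the origin. The yellow end is at -y.
- bar_slot (a point): Centre of the bar's through slot, on its top face (x 0, y -98, z +8 mm of the bar); slot 36 mm along y, 14.5 mm along x.
- pin: Lock pin, upright in a wooden stand, 82 mm high, 0.08 kg. Origin: its tip; z up. Steel shank 10 mm thick, 46 long, 3 mm cone at the tip, then a flange 26 wide, 4 thick, then a red square head 18 x 18 x 32 mm (z 50 to 82), sides along x and y. Home: flange on the bar, tip 38 mm below lock_slot; while feeling on the steel, tip 14 mm below it.
- pin_stand: Fixed wooden block 56 x 56 x 46 mm with a hole 36 mm deep that holds the pin. Origin: centre of its underside.
- tape_roll: Masking tape roll, 73 x 73 x 18 mm: bystander.
- label_roll: White label roll, 64 x 59 x 35 mm: bystander.
- stapler: Blue stapler, 32 x 125 x 54 mm: bystander.
- tweezers: Steel tweezers, 15 x 126 x 10 mm: bystander.

How it is judged:
By the outcome, as a careful person would: the job done as asked, in the order asked, and still so for the second after the job is handed in, with the robot touching nothing.
Of card_1, card_2, card_3 only 2 to 3 are there at a start; the rules pass over those that are not, and their reading is None.
At some moment in a run one of bar may be knocked a few centimetres aside while the robot is not near it.
It also fails if it takes over 210 s, if anything falls off the work surface, if the arm or the gripper's body presses on something with over 40 N, if the wrist force passes 120 N, or if a joint passes its speed limit or range.

ROBOT

A 6-joint arm with a two-finger parallel gripper is mounted at the origin on a cart in front of the work surface, level with it; the furniture and walls round the work are solid. World frame = base frame: x ahead of the robot, y to its left, z up, the work surface at z = 0. Lengths are in m, angles in degrees, forces in N, time in s.
With the tool pointing down it reaches from about 0.4 to 0.825 m from the base axis. Payload 7 kg.
Tool frame: the origin (TCP) lies midway between the tips of the shut fingers; the grasp point (between the pads) lies 19 mm behind it; z points along the fingers, y is the direction in which the jaws open and shut (so a half turn about z gives the same grasp; the last joint's range is limited). The gripper opens to 88 mm and grips with 3 to 60 N. Pads are 19 mm wide; open, the fingers measure 130 mm over their backs; the gripper's body (78 mm by 193 mm) begins 47 mm behind the grasp point.
Start: joints at [82.569, 20.546, 0.682, 0, -70.136, -16.507], TCP at [0.274, 0.617, 0.227] pointing down, gripper open.
Joint ranges: [-176.03, 176.03], [-82.01, 121.73], [-58.28, 71.71], [-173.87, 95.51], [-174.79, -0.11], [-173.66, 173.66]. Speed limits (degrees/s): [136.94, 136.94, 172.46, 180, 180, 180].

INTERFACE

Orientations are given as a 3x3 rotation matrix whose columns are the frame's x, y, z axes.
In Python, from rig import robot gives the robot as it stands. Calls block until the motion is done:
- robot.goto(position, orientation): joint-space move of the TCP to a pose.
- robot.servo_line(position, ori=None, speed=0.15): straight line of the TCP; ori=None keeps the orientation; speed is the mean speed in m/s.
- robot.movej(angles): joint-space move.
- robot.move_gripper(opening): opening from 0.0 (shut) to 1.0 (fully open); the grip force is fixed at half the most; returns when the fingers have stopped.
- robot.dwell(seconds).
- robot.ik(position, orientation): joint angles nearest the present ones, or None.
- robot.grab_frame(name): name is "scene" or "top" or "wrist"; returns (picture, depth): 400x640x3 uint8, red, green, blue; 400x640 float32, m along the optical axis (not along the pixel's ray), 0 where there is no reading.
- robot.camera_info(name): a dict with "vfov" (degrees; the focal length in pixels is half the picture's height over the tangent of half this angle, whatever the lens; pixels are square), "cx", "cy" (the principal point, pixels), "view" (4x4, takes a point from world to camera coordinates); the wrist camera has in their place "T_tool_cam" (4x4, takes a point from camera to tool coordinates, whose origin is the TCP and whose axes are the flange's). Camera axes: x right, y down, z forward; pixel columns grow to the right and rows downward; lengths in m; the calibration is good to about 2 mm. A picture is of the moment at which its call begins: read the wrist's pose just before it. camera_info takes no time and is no camera call.
A pose or a line that the arm cannot do raises robot.Unreachable and nothing moves.
- robot.job_done(): hands the job in, once; it reports no verdict.
Readings, each from a call of its own:
- robot.read_t(): time.
- robot.read_qpos(): joint angles.
- robot.read_qvel(): joint speeds.
- robot.read_effort(): joint torques, N m.
- robot.read_position(): TCP position.
- robot.read_tcp_rot(): TCP orientation.
- robot.read_force(): force on the tool from outside, world axes, zero at the start.
- robot.read_ft_torque(): the same for the moment, N m.
- robot.read_grip_width(): opening from 0.0 (shut) to 1.0 (fully open).
Only numpy, scipy, OpenCV 4.12 (cv2) and the standard library are available. Lean on these libraries where they do the work, as an engineer would, in place of code of your own. Each camera call takes 0.05 s, during which the arm holds its last target.

## Working session

There is one attempt and no reset: what is moved stays moved. The work goes in short steps, each a Python script; the robot and the scene stay as the last script left them, time stands still between calls to the robot, and variables do not carry over. Pictures are saved under pics/ and viewed, and the job is handed in when it is done.

```bash
ls; mkdir -p pics
cat > h.py <<'E'
import numpy as np, cv2
from rig import robot
def K(ci): return 200/np.tan(np.radians(ci['vfov'])/2)
def shot(name,fn=None):
    p=np.array(robot.read_position());R=np.array(robot.read_tcp_rot())
    im,d=robot.grab_frame(name);ci=robot.camera_info(name)
    if name=='wrist':
        T=np.eye(4);T[:3,:3]=R;T[:3,3]=p;W=T@np.array(ci['T_tool_cam'])
    else: W=np.linalg.inv(np.array(ci['view']))
    if fn:
        cv2.imwrite(f'pics/{fn}.png',im[:,:,::-1]); np.savez(f'pics/{fn}.npz',im=im,d=d,W=W,f=K(ci),c=[ci['cx'],ci['cy']])
    return im,d,W,K(ci),(ci['cx'],ci['cy'])
def load(fn):
    z=np.load(f'pics/{fn}.npz');return z['im'],z['d'],z['W'],float(z['f']),z['c']
def cloud(s):
    im,d,W,f,c=s
    v,u=np.mgrid[:400,:640]
    P=np.stack([(u-c[0])/f*d,(v-c[1])/f*d,d],-1)
    P=P@W[:3,:3].T+W[:3,3]
    P[d<=0]=np.nan
    return P
def ray(s,u,v,z):
    im,d,W,f,c=s
    r=W[:3,:3]@np.array([(u-c[0])/f,(v-c[1])/f,1]);o=W[:3,3]
    return o+r*(z-o[2])/r[2]
def crop(fn,x0,y0,x1,y1,k,out):
    im=cv2.imread(f'pics/{fn}.png')[y0:y1,x0:x1]
    cv2.imwrite(f'pics/{out}.png',cv2.resize(im,None,fx=k,fy=k,interpolation=cv2.INTER_CUBIC))
E
python3 - <<'E'
from h import *
for n in('scene','top','wrist'):
    s=shot(n,n+'0'); print(n,s[2].round(3).tolist(),s[3],s[4])
print(robot.read_t(),robot.read_tcp_rot(),robot.read_position())
E
```

```text
pics
scene [[0.533, -0.614, 0.583, -0.049], [-0.846, -0.398, 0.354, -0.331], [0.015, -0.682, -0.732, 0.853], [0.0, 0.0, 0.0, 1.0]] 400.11651221731415 (315.2788184766271, 201.8300589380337)
top [[-0.006, -0.977, 0.212, 0.322], [-1.0, 0.006, -0.002, 0.01], [0.001, -0.212, -0.977, 1.286], [0.0, 0.0, 0.0, 1.0]] 401.3922838041294 (322.43107566257123, 207.57970893770798)
wrist [[-0.404, -0.874, -0.269, 0.346], [-0.915, 0.387, 0.117, 0.583], [0.002, 0.293, -0.956, 0.384], [0.0, 0.0, 0.0, 1.0]] 297.14940674612683 (322.5717679953913, 204.46336032457484)
0.15 [[ 9.13962054e-01 -4.05799492e-01 -3.69647256e-04]
 [-4.05799634e-01 -9.13961280e-01 -1.19808513e-03]
 [ 1.48339059e-04  1.24500707e-03 -9.99999214e-01]] [0.27374263 0.61661738 0.22583946]
```

View pics/scene0.png

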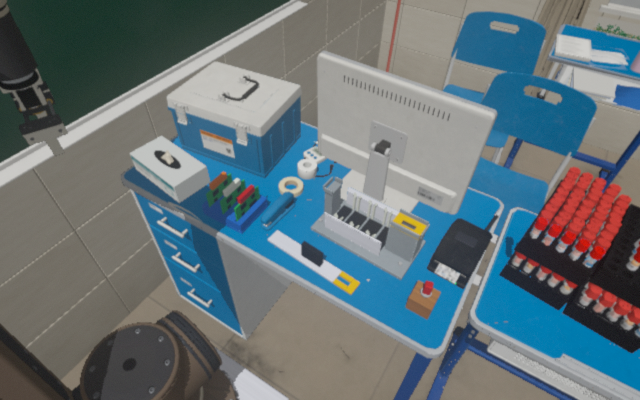

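View pics/top0.png

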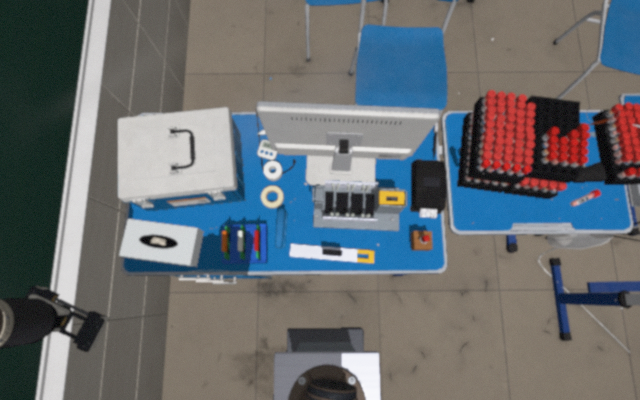

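View pics/wrist0.png

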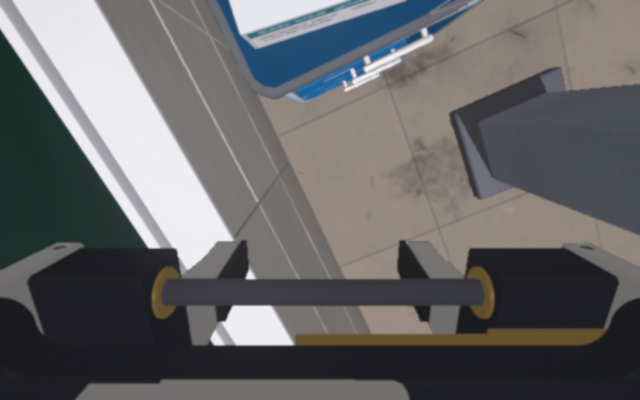

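The scene view shows the caddy with three cards (about 232,200), the bar in front of the rack (315,262), the pin stand (425,295), a monitor behind the rack and a tissue box left of the caddy. I'll enlarge the top view to measure.

Run:
```python
from h import *
crop('top0',200,160,460,280,3,'topc')
s=load('top0');P=cloud(s)
for n,(u,v) in dict(rackbase_fl=(316,222),post_yel=(390,198),greypost=(322,203),handle_o=(224,240),handle_w=(240,240),handle_r=(256,240),barL=(291,252),barR=(374,256),barh=(332,251),pinhead=(425,236),tape=(272,196),tissue=(160,242)).items(): print(n,P[v,u].round(4))
```

```text
rackbase_fl [0.5515 0.0286 0.0096]
post_yel [ 0.6087 -0.1985  0.0965]
greypost [0.5881 0.0089 0.1239]
handle_o [0.4825 0.3004 0.1011]
handle_w [0.4821 0.2529 0.1015]
handle_r [0.4804 0.2037 0.1121]
barL [0.4558 0.1087 0.004 ]
barR [ 0.4414 -0.1558  0.0037]
barh [ 0.4528 -0.0209  0.0542]
pinhead [ 0.4924 -0.3001  0.089 ]
tape [0.6407 0.1733 0.0019]
tissue [0.4805 0.4984 0.0799]
```

View pics/topc.png

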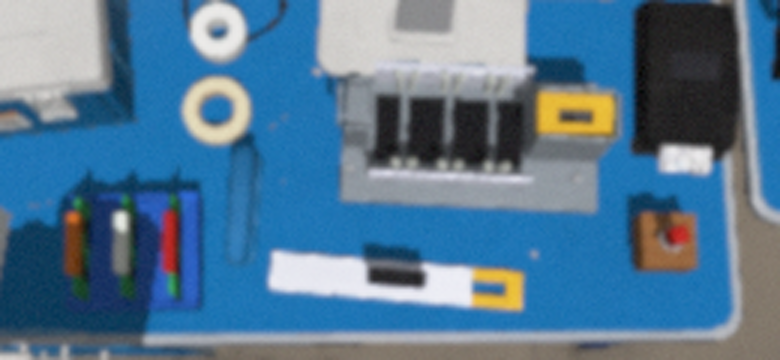

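Run:
```python
from h import *
A=np.array([[-1,0,0],[0,1,0],[0,0,-1.]]);B=np.array([[1,0,0],[0,-1,0],[0,0,-1.]])
for p in [(0.45,0.25,0.38),(0.42,0.25,.12),(0.6,-0.05,.12),(.5,-.3,.1),(.6,-.19,.15),(.6,0,.36)]:
    for n,R in(('A',A),('B',B)):
        q=robot.ik(p,R); print(p,n,None if q is None else np.round(q,1))
s=load('top0');P=cloud(s)
# monitor / coolbox extents
for u,v in[(345,115),(265,125),(435,125),(180,190),(235,190),(180,150),(330,165),(340,175)]: print(u,v,P[v,u].round(3))
```

```text
(0.45, 0.25, 0.38) A [  50.9    1.5   -3.7    0.   -84.8 -140.9]
(0.45, 0.25, 0.38) B [ 50.9   1.5  -3.7   0.  -84.8  39.1]
(0.42, 0.25, 0.12) A [  53.9    8.8  -30.7    0.   -50.4 -143.9]
(0.42, 0.25, 0.12) B [ 53.9   8.8 -30.7   0.  -50.4  36.1]
(0.6, -0.05, 0.12) A [  13.8   18.8  -16.8    0.   -54.3 -103.8]
(0.6, -0.05, 0.12) B [ 13.8  18.8 -16.8   0.  -54.3  76.2]
(0.5, -0.3, 0.1) A [-11.8  18.4 -20.5   0.  -51.  -78.2]
(0.5, -0.3, 0.1) B [-11.8  18.4 -20.5   0.  -51.  101.8]
(0.6, -0.19, 0.15) A [  0.2  19.6 -11.3   0.  -59.2 -90.2]
(0.6, -0.19, 0.15) B [  0.2  19.6 -11.3   0.  -59.2  89.8]
(0.6, 0, 0.36) A [  18.6   10.3    3.8    0.   -83.5 -108.6]
(0.6, 0, 0.36) B [ 18.6  10.3   3.8   0.  -83.5  71.4]
345 115 [ 0.755 -0.049  0.367]
265 125 [0.771 0.162 0.272]
435 125 [ 0.886 -0.379  0.007]
180 190 [0.61  0.405 0.203]
235 190 [0.619 0.26  0.164]
180 150 [0.726 0.412 0.205]
330 165 [ 0.741 -0.018  0.018]
340 175 [ 0.709 -0.051  0.01 ]
```

```bash
cat >> h.py <<'E'
A=np.array([[-1,0,0],[0,1,0],[0,0,-1.]])
def Rz(deg):
    a=np.radians(deg);return np.array([[np.cos(a),-np.sin(a),0],[np.sin(a),np.cos(a),0],[0,0,1]])
def O(yaw): return Rz(yaw)@A   # tool y along object's y
E
python3 - <<'E'
from h import *
robot.goto((0.45,0.26,0.30),A); robot.dwell(.3);shot('wrist','w_cad')
robot.goto((0.57,-0.05,0.34),A); robot.dwell(.3);shot('wrist','w_rack')
robot.goto((0.45,-0.05,0.30),A); robot.dwell(.3);shot('wrist','w_bar')
robot.goto((0.46,-0.30,0.30),A); robot.dwell(.3);shot('wrist','w_pin')
print(robot.read_t())
E
```

```text
6.2667
```

View pics/w_cad.png

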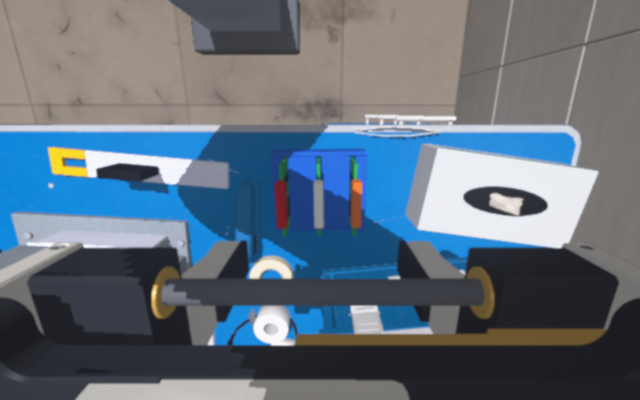

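View pics/w_rack.png

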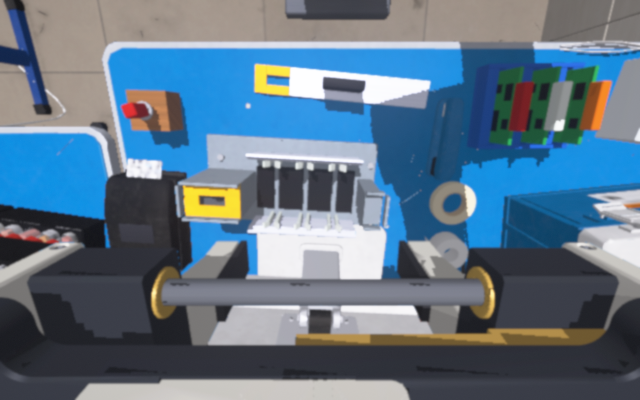

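View pics/w_bar.png

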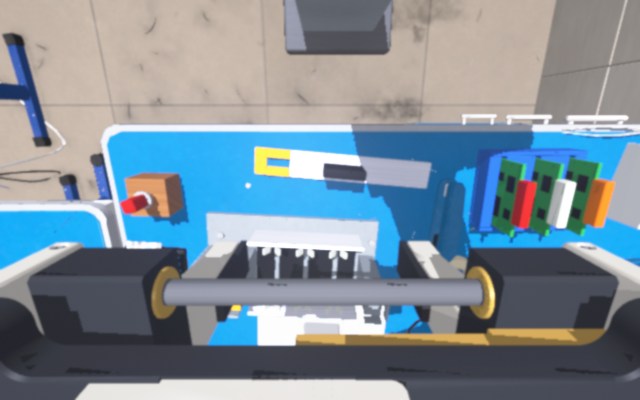

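View pics/w_pin.png

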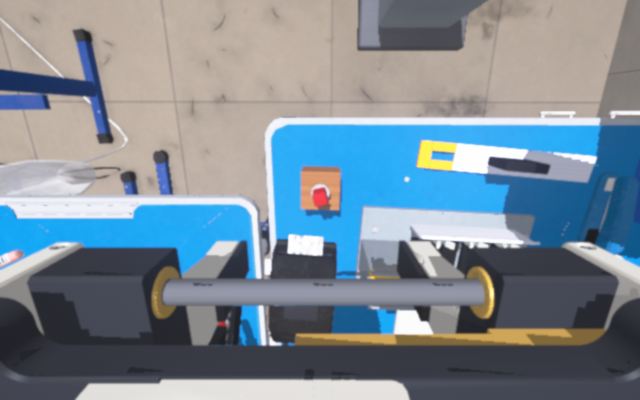

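The views show: caddy at (320,190) with red, white and orange cards; rack at (300,190) with the yellow post at (212,202); bar at (340,165); pin at (320,195). Enlarging for measurement.

Run:
```python
from h import *
crop('w_cad',250,130,410,250,5,'c_cad')
crop('w_rack',170,110,410,250,3,'c_rack')
crop('w_bar',240,130,440,200,4,'c_bar')
crop('w_pin',280,150,360,220,8,'c_pin')
```

```text
(no output)
```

View pics/c_cad.png

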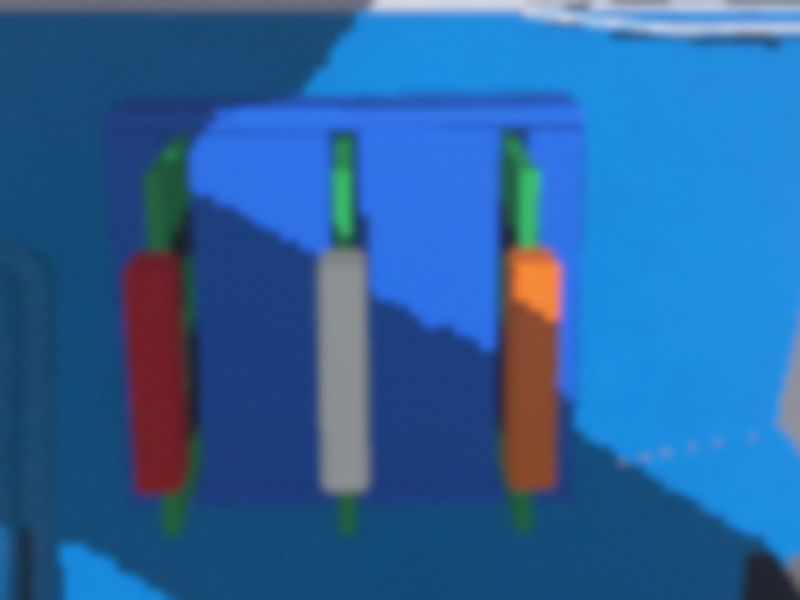

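View pics/c_rack.png

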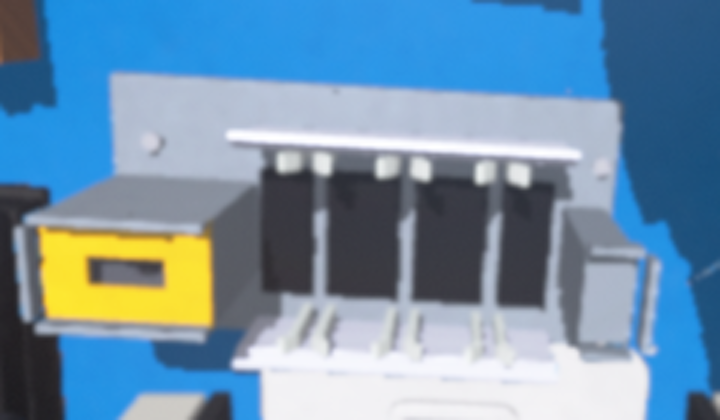

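View pics/c_bar.png

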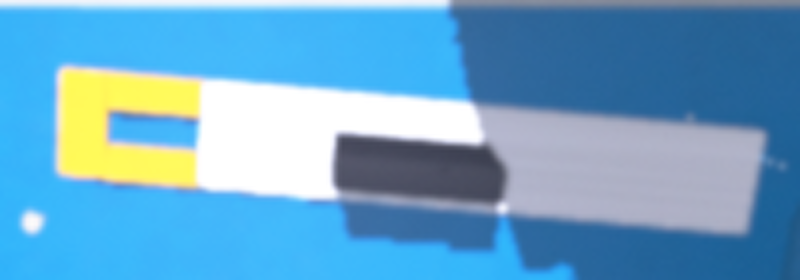

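View pics/c_pin.png

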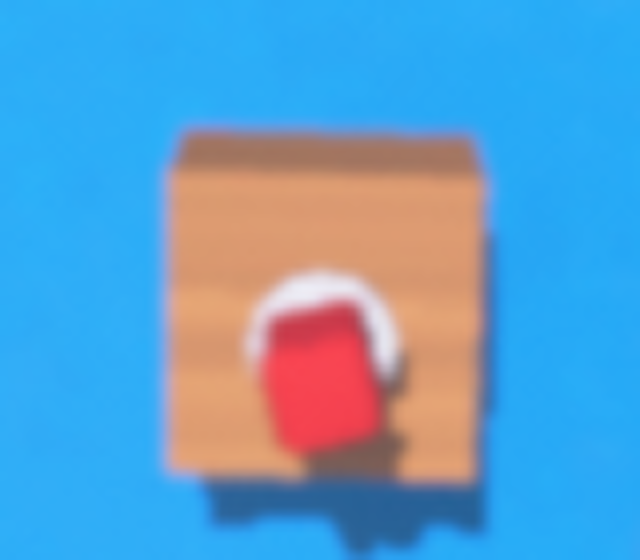

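```bash
cat > m.py <<'E'
from h import *
def rect(pts):
    (c,wh,a)=cv2.minAreaRect((pts*1000).astype(np.float32)); 
    return np.array(c)/1000,np.round(wh,1),round(a,2)
if __name__=='__main__':
    s=load('w_cad');P=cloud(s);im=s[0].astype(int)
    for n,(u0,u1,v0,v1) in dict(red=(270,292,175,232),white=(308,330,175,232),orange=(346,366,175,232)).items():
        Q=P[v0:v1,u0:u1].reshape(-1,3);Q=Q[(Q[:,2]>0.093)&(Q[:,2]<.115)]
        print(n,len(Q),np.median(Q[:,2]).round(4),Q.min(0).round(4),Q.max(0).round(4),Q.mean(0).round(4),rect(Q[:,:2]))
        # midline fit per-row
        c=np.polyfit(Q[:,0]-Q[:,0].mean(),Q[:,1],1);print('  yaw',np.degrees(np.arctan(-c[0])).round(2))
    s=load('w_rack');P=cloud(s)
    Q=P[170:225,165:260].reshape(-1,3)
    for nm,(u0,u1,v0,v1) in dict(yel=(165,260,170,225),grey=(350,400,170,230)).items():
        Q=P[v0:v1,u0:u1].reshape(-1,3);
        T=Q[(Q[:,2]>.106)&(Q[:,2]<.114)];print(nm,len(T),np.median(T[:,2]),rect(T[:,:2]))
        T=Q[(Q[:,2]>.114)&(Q[:,2]<.13)];print(' cheeks',len(T),np.median(T[:,2]),rect(T[:,:2]))
    # corner rays
    f=lambda x,y:(170+x/3,110+y/3)
    for nm,x,y,z in [('base nl',112,74,.012),('base nr',619,102,.012),('yel tl',40,228,.110),('yel tr',210,235,.110),('yel br',210,325,.11),('yel bl',43,320,.11),('slot l',88,271,.11),('slot r',164,273,.11),('w wall l',228,135,.072),('w wall r',578,155,.072)]:
        print(nm,ray(s,*f(x,y),z).round(4), P[int(f(x,y)[1]),int(f(x,y)[0])].round(3))
    s=load('w_bar');P=cloud(s);f=lambda x,y:(240+x/4,130+y/4)
    for nm,x,y in [('tl',62,67),('tr',765,130),('br',748,235),('bl',57,175),('sl',108,128),('sr',200,133)]:
        print('bar',nm,ray(s,*f(x,y),.008).round(4))
    Q=P[160:185,320:370].reshape(-1,3);T=Q[Q[:,2]>.048];print('handle',np.median(T[:,2]),T.mean(0),rect(T[:,:2]))
    s=load('w_pin');P=cloud(s);f=lambda x,y:(280+x/8,150+y/8)
    Q=P[180:210,305:335].reshape(-1,3);T=Q[Q[:,2]>.086];print('pinhead',len(T),np.median(T[:,2]),T.mean(0),rect(T[:,:2]))
    for nm,x,y,z in [('tl',262,320,.092),('tr',360,300,.092),('br',382,425,.092),('bl',290,453,.092)]: print(nm,ray(s,*f(x,y),z).round(4))
    for nm,x,y,z in [('tl',170,168,.046),('tr',482,172,.046),('br',478,482,.046),('bl',165,470,.046)]: print('stand',nm,ray(s,*f(x,y),z).round(4))
E
python3 m.py
```

```text
red 478 0.103 [0.4517 0.1988 0.0931] [0.5111 0.2117 0.1057] [0.48   0.2059 0.1024] (array([0.48141174, 0.2052919 ]), array([59.4, 12.2]), 0.94)
  yaw -1.05
white 438 0.103 [0.4509 0.2468 0.0937] [0.5097 0.2593 0.106 ] [0.4795 0.2532 0.1028] (array([0.48029309, 0.2531848 ]), array([58.9, 11.9]), 1.04)
  yaw -0.97
orange 473 0.1028 [0.4503 0.2948 0.0931] [0.5095 0.3072 0.1059] [0.4788 0.3006 0.1024] (array([0.47996469, 0.30104691]), array([59.2, 12.1]), 0.98)
  yaw -0.34
yel 1633 0.11030310821035222 (array([ 0.60236908, -0.20256293]), array([78.2, 51.1]), 87.01)
 cheeks 703 0.12146881636819745 (array([ 0.60395282, -0.20426401]), array([81.7, 54.7]), 86.83)
grey 578 0.11017312678008723 (array([0.6150918 , 0.01981515]), array([29.1, 52.8]), 85.13)
 cheeks 279 0.1213804476974974 (array([0.61490649, 0.02117917]), array([31. , 52.7]), 87.23)
base nl [ 0.5235 -0.235   0.012 ] [ 0.523 -0.236  0.01 ]
base nr [0.5374 0.0357 0.012 ] [0.537 0.035 0.012]
yel tl [ 0.584  -0.2376  0.11  ] [ 0.584 -0.238  0.109]
yel tr [ 0.587  -0.1618  0.11  ] [ 0.587 -0.163  0.107]
yel br [ 0.6299 -0.1651  0.11  ] 
[... 311 characters left out ...]
.4187 -0.152   0.008 ]
bar tr [0.4419 0.1134 0.008 ]
bar br [0.4829 0.1113 0.008 ]
bar bl [ 0.4597 -0.1565  0.008 ]
bar sl [ 0.4416 -0.136   0.008 ]
bar sr [ 0.4434 -0.1011  0.008 ]
handle 0.05796470009030236 [ 0.44947157 -0.02214863  0.05751519] (array([ 0.45047211, -0.02193447]), array([59.3, 14.4]), 84.98)
pinhead 189 0.09167107509501804 [ 0.48552109 -0.30455866  0.09150169] (array([ 0.48612781, -0.30456848]), array([17.9, 18. ]), 13.06)
tl [ 0.474  -0.3132  0.092 ]
tr [ 0.4706 -0.2976  0.092 ]
br [ 0.4913 -0.2939  0.092 ]
bl [ 0.4961 -0.3088  0.092 ]
stand tl [ 0.4583 -0.3307  0.046 ]
stand tr [ 0.4588 -0.2759  0.046 ]
stand br [ 0.5162 -0.2755  0.046 ]
stand bl [ 0.5141 -0.3326  0.046 ]
```

Run:
```python
from h import *
robot.goto((0.60,-0.08,0.25),A); robot.dwell(.3);shot('wrist','w_rack2')
crop('w_rack2',160,90,420,250,3,'c_rack2')
crop('w_rack2',230,130,390,250,5,'c_rack2b')
```

```text
(no output)
```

View pics/c_rack2.png

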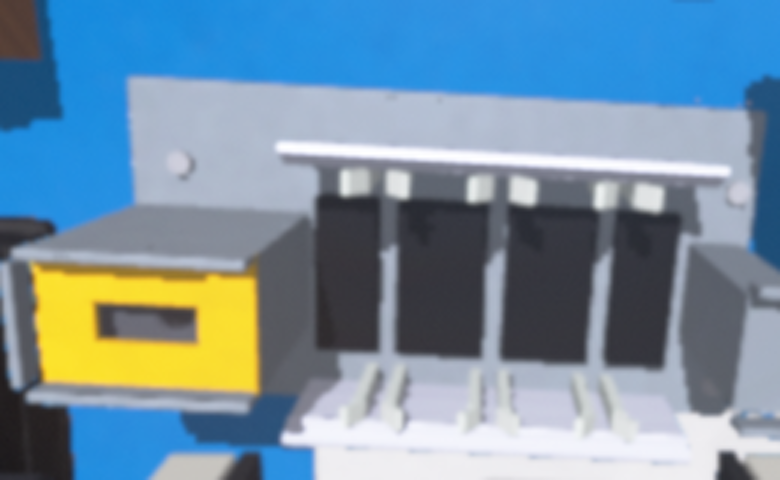

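View pics/c_rack2b.png

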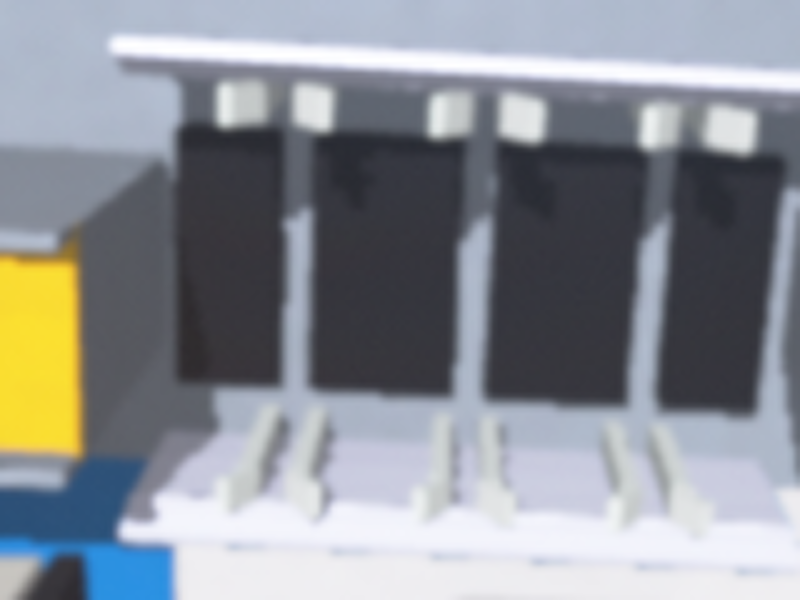

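Run:
```python
from h import *
s=load('w_rack2');P=cloud(s);f=lambda x,y:(230+x/5,130+y/5)
g=lambda x,y:(160+x/3,90+y/3)
th=np.radians(-2.95);ex=np.array([np.cos(th),np.sin(th)]);ey=np.array([-np.sin(th),np.cos(th)])
o0=np.array([.6095,-.0795])
loc=lambda p:np.round(np.array([(p[:2]-o0)@ex,(p[:2]-o0)@ey])*1000,1)
for x,y in[(275,80),(487.5,92),(698.5,103),(271,497),(464,503),(659.5,515)]:
    p=ray(s,*f(x,y),.072);print(p.round(4),loc(p))
print('yel');
for x,y in[(33,265),(257,268),(260,390),(35,383)]: p=ray(s,*g(x,y),.11);print(p.round(4),loc(p))
for x,y in[(97,322),(197,324),(147,303),(147,341)]: p=ray(s,*g(x,y),.11);print('slot',p.round(4),loc(p))
for x,y in[(276,149),(728,172)]: p=ray(s,*g(x,y),.072);print('wall',p.round(4),loc(p))
for x,y in[(128,76),(752,112)]: p=ray(s,*g(x,y),.012);print('base',p.round(4),loc(p))
Q=P[:250].reshape(-1,3);Q=Q[~np.isnan(Q[:,0])]
L=np.c_[(Q[:,:2]-o0)@ex,(Q[:,:2]-o0)@ey,Q[:,2]]
T=L[(L[:,2]>.068)&(L[:,2]<.075)&(abs(L[:,0])<.07)&(abs(L[:,1])<.1)]
print(len(T)); 
for lo,hi in((-.07,-.04),(.035,.07)):
    t=T[(T[:,0]>lo)&(T[:,0]<hi)]; print(t.min(0),t.max(0)); print(np.histogram(t[:,0],bins=np.arange(lo,hi,.002))) ; print(np.histogram(t[t[:,0]>-.053][:,1] if lo<0 else t[t[:,0]<.052][:,1],bins=np.arange(-.08,.08,.002))[0])
```

```text
[ 0.555  -0.1245  0.072 ] [-52.1 -47.8]
[ 0.5576 -0.077   0.072 ] [-52.   -0.2]
[ 0.56   -0.0296  0.072 ] [-52.   47.3]
[ 0.6552 -0.1292  0.072 ] [ 48.2 -47.3]
[ 0.6567 -0.0822  0.072 ] [47.3 -0.3]
[ 0.6598 -0.0344  0.072 ] [48.  47.6]
yel
[ 0.5837 -0.2378  0.11  ] [ -17.6 -159.4]
[ 0.5847 -0.1614  0.11  ] [-20.6 -83. ]
[ 0.6291 -0.1637  0.11  ] [ 23.9 -83. ]
[ 0.6265 -0.2435  0.11  ] [  25.4 -162.9]
slot [ 0.6039 -0.2185  0.11  ] [   1.6 -139.1]
slot [ 0.6046 -0.1838  0.11  ] [   0.5 -104.4]
slot [ 0.5971 -0.2004  0.11  ] [  -6.2 -121.3]
slot [ 0.6108 -0.2019  0.11  ] [   7.6 -122.2]
wall [ 0.548 -0.161  0.072] [-57.2 -84.5]
wall [0.5564 0.0071 0.072 ] [-57.5  83.8]
base [ 0.5227 -0.2359  0.012 ] [ -78.7 -160.7]
base [0.5374 0.0314 0.012 ] [-77.7 107. ]
1899
[-0.05965547 -0.08440143  0.06800436] [-0.04177304  0.08323014  0.07397238]
(array([  0,   0,   0,   0,   0, 225, 257, 179,   2,  31,  51,  47,  48,
        48,   3]), array([-0.07 , -0.068, -0.066, -0.064, -0.062, -0.06 , -0.058, -0.056,
       -0.054, -0.052, -0.05 , -0.048, -0.046, -0.044, -0.042, -0.04 ]))
[ 0  0  0  0  0  0  0  0  0  7 12 19  1  0  0  0  0  0  0  7 10 16  0  0
  0  0  0  0  0  0  0  0  0  8 16 14  3  0  0  0  0  0  0  9 16 11  2  0
  0  0  0  0  0  0  0  0  0  9 15 11  1  0  0  0  0  0  0 10 16 14  1  0
  0  0  0  0  0  0  0]
[ 0.04357064 -0.08441968  0.06800088] [0.06241758 0.08242046 0.07421006]
(array([  0,   0,   0,   0,  38,  34,  35,  38,  38,   7,  89, 348, 181,
        63,   0,   0,   0]), array([0.035, 0.037, 0.039, 0.041, 0.043, 0.045, 0.047, 0.049, 0.051,
       0.053, 0.055, 0.057, 0.059, 0.061, 0.063, 0.065, 0.067, 0.069]))
[ 0  0  0  0  0  0  0  0  0  7 13 13  1  0  0  0  0  0  0  7  8 13  0  0
  0  0  0  0  0  0  0  0  0  7  8 12  0  0  0  0  0  0  0  5 14  7  0  0
  0  0  0  0  0  0  0  0  0  7 10  6  0  0  0  0  0  0  0  6 14  6  0  0
  0  0  0  0  0  0  0]
```

```bash
cat >> h.py <<'E'
ORG=np.array([.6095,-.0798]);YAW=-2.95
def rk(x,y,z): 
    p=Rz(YAW)[:2,:2]@np.array([x,y])/1000+ORG; return np.array([p[0],p[1],z/1000])
def F(): return np.array(robot.read_force())
def descend(p,z1,step=.003,speed=.04,lim=8,verbose=True,f0=None):
    """lower in steps to z1; stop if |dF|>lim"""
    p=np.array(p,float); z=robot.read_position()[2]
    if f0 is None: f0=F()
    while z>z1+1e-5:
        z=max(z-step,z1); p[2]=z; robot.servo_line(p,speed=speed); d=F()-f0
        if np.linalg.norm(d)>lim:
            if verbose: print('contact z',round(z,4),'act',robot.read_position()[2].round(4),d.round(1))
            return False,z,d
    if verbose: print('reached',robot.read_position().round(4),(F()-f0).round(1))
    return True,z,F()-f0
E
python3 - <<'E'
from h import *
print(robot.read_position(),robot.read_t())
robot.servo_line((0.56,-0.05,.30)); robot.move_gripper(.34)
y=-1.0
robot.goto((.4812,.2055,.20),O(y)); print(F())
robot.servo_line((.4812,.2055,.12))
r=descend((.4812,.2055),.074,step=.01,speed=.06) if False else descend((.4812,.2055,0),.074,step=.01,speed=.06)
robot.dwell(.2);shot('wrist','g1');print(robot.read_t())
E
```

```text
[ 0.59982605 -0.08081655  0.25034351] 7.65
[ 0.12658417 -0.49257816  0.41411006]
reached [0.4809 0.2053 0.0736] [-1.1  0.3 -1. ]
12.9
```

View pics/g1.png

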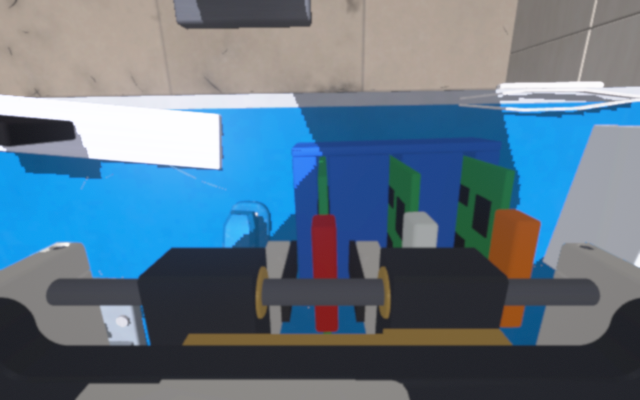

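The fingers straddle the red handle (325,270), centred with clear margins to the white card.

Run:
```python
from h import *
robot.move_gripper(0); print('w',robot.read_grip_width()*88,F().round(1))
p=robot.read_position();print(p)
robot.servo_line((.4812,.2055,.20),speed=.1);robot.dwell(.2);print(robot.read_position(),F().round(1),robot.read_grip_width()*88)
shot('wrist','h1')
q=rk(0,-48,240)
robot.goto(q,O(YAW)); robot.dwell(.3); print(q,robot.read_position(),F().round(1))
shot('wrist','h2');print(robot.read_t())
```

```text
w 11.611261948337766 [0.1 1.6 1.4]
[0.48126443 0.20578016 0.07405564]
[0.48105033 0.20540907 0.19953673] [ 0.6 -0.4 -1.9] 11.610357431648836
[ 0.60702971 -0.12773639  0.24      ] [ 0.60709181 -0.12682299  0.2400663 ] [ 0.1  0.8 -1.3]
16.7
```

View pics/h2.png

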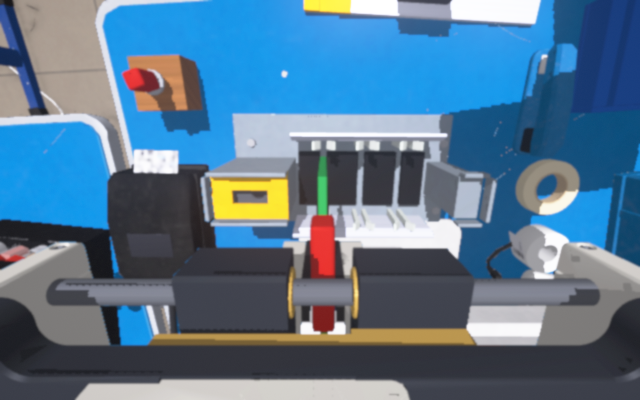

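```bash
cat >> h.py <<'E'
def handx(fn,u0=300,u1=345):
    s=load(fn);P=cloud(s);p=robot.read_position();R=np.array(robot.read_tcp_rot())
    Q=P[150:335,u0:u1].reshape(-1,3);L=(Q-p)@R
    T=L[(abs(L[:,2]+.029)<.006)&(abs(L[:,1])<.008)]
    B=L[(L[:,2]>-.006)&(L[:,2]<.05)&(abs(L[:,1])<.01)&(L[:,0]>.03)]
    print('handle toolx',T[:,0].min().round(4),T[:,0].max().round(4),'z',np.median(T[:,2]).round(4),'board max x',np.percentile(B[:,0],[50,95,99]).round(4) if len(B) else None)
E
python3 - <<'E'
from h import *
handx('h2')
E
```

```text
handle toolx -0.0297 0.03 z -0.0288 board max x [0.0493 0.0496 0.0496]
```

```bash
cat >> h.py <<'E'
def insert(sy):
    q=rk(0,sy,170); robot.servo_line(q,O(YAW),speed=.12); robot.dwell(.2)
    a=robot.read_position(); print('err mm',((a-q)*1000).round(2))
    f0=F()
    ok,z,d=descend(q,.142,step=.014,speed=.08,f0=f0)
    if ok: ok,z,d=descend(q,.081,step=.004,speed=.04,lim=8,f0=f0)
    if ok: ok,z,d=descend(q,.0765,step=.001,speed=.02,lim=5,f0=f0)
    print(ok,z,robot.read_t()); return ok,z,d
E
python3 - <<'E'
from h import *
insert(-48)
E
```

```text
err mm [0.5  0.01 0.98]
reached [ 0.6072 -0.1277  0.1423] [-0.2 -0.9  0.1]
reached [ 0.6069 -0.1277  0.081 ] [ 0.8  2.1 -1.2]
contact z 0.077 act 0.0781 [-3.4  4.9 10.5]
False 0.07697846543320185 23.525
```

Run:
```python
from h import *
robot.servo_line(rk(0,-48,78),speed=.02);print(F().round(1))
robot.move_gripper(.27); robot.servo_line(rk(0,-48,82),speed=.04); robot.servo_line(rk(0,-48,250),speed=.2); robot.dwell(.1)
shot('wrist','r1');s=load('r1');P=cloud(s)
print(robot.read_t())
```

```text
[-1.1  2.3  3.9]
25.6583
```

View pics/r1.png

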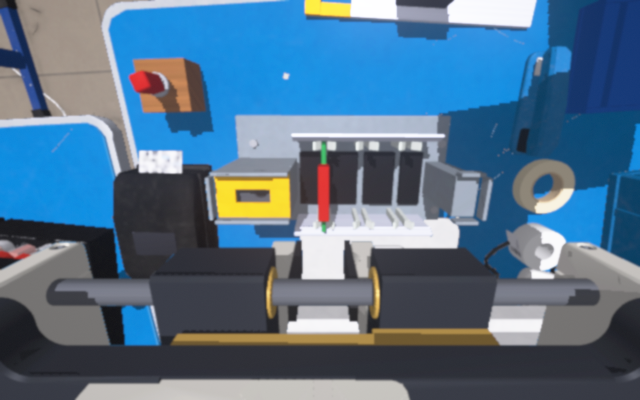

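Red card seated (323,190). Next the white one.

```bash
cat >> h.py <<'E'
def fetch(cx,cy,sy,tag,open_=.34):
    robot.move_gripper(open_)
    robot.goto((cx,cy,.20),O(-1)); robot.servo_line((cx,cy,.12))
    ok,z,d=descend((cx,cy,0),.074,step=.01,speed=.07,lim=6)
    if not ok: return False
    robot.move_gripper(0); w=robot.read_grip_width()*88; print('w',w)
    robot.servo_line((cx,cy,.20),speed=.12)
    if not 10<w<14: return False
    robot.goto(rk(0,sy,240),O(YAW)); robot.dwell(.2); shot('wrist',tag); handx(tag)
    return True
def release(sy,tag):
    robot.servo_line(rk(0,sy,78),speed=.02);print(F().round(1))
    robot.move_gripper(.27); robot.servo_line(rk(0,sy,82),speed=.04); robot.servo_line(rk(0,sy,250),speed=.2); robot.dwell(.1)
    shot('wrist',tag)
    s=load(tag);Q=cloud(s).reshape(-1,3);Q=Q[~np.isnan(Q[:,0])]
    L=(Q-np.array([*ORG,0]))@Rz(YAW)
    T=L[(abs(L[:,0])<.045)&(abs(L[:,1]-sy/1000)<.015)&(L[:,2]>.09)&(L[:,2]<.125)]
    print('top z',np.median(T[:,2]).round(4),'mid',T.mean(0).round(4),'t',robot.read_t())
E
python3 - <<'E'
from h import *
if fetch(.4803,.2532,0,'h3'):
    ok,z,d=insert(0)
    if z<.0801: release(0,'r2')
E
```

```text
reached [0.4801 0.253  0.0736] [-0.1 -0.1 -0.4]
w 11.664911363616968
handle toolx -0.0312 0.0298 z -0.0288 board max x [0.0491 0.0494 0.0494]
err mm [0.51 0.03 0.95]
reached [ 0.6097 -0.0798  0.1423] [0.8 0.7 1.6]
reached [ 0.6094 -0.0798  0.081 ] [1.2 4.  1.4]
contact z 0.078 act 0.0782 [-1.   4.   4.6]
False 0.07798016536125499 39.475
[-2.2  2.5  5.7]
top z 0.107 mid [-0.0016 -0.0007  0.1065] t 41.6083
```

Run:
```python
from h import *
if fetch(.4798,.3008,48,'h4'):
    ok,z,d=insert(48)
    if z<.0801: release(48,'r3'); robot.servo_line((.56,-.05,.33)); shot('top','t3'); crop('t3',200,160,460,280,3,'t3c')
```

```text
reached [0.4796 0.3005 0.0735] [-0.8  0.6 -2.2]
w 11.623672412689066
handle toolx -0.0303 0.0299 z -0.0287 board max x [0.0492 0.0495 0.0495]
err mm [0.47 0.08 0.94]
reached [ 0.6122 -0.0318  0.1423] [-0.2  0.1  0.5]
reached [ 0.612  -0.0318  0.081 ] [0.3 1.4 0.4]
contact z 0.077 act 0.0782 [-3.6  4.  12.4]
False 0.07701285364703273 55.675
[-2.2  3.2  4.3]
top z 0.1069 mid [-0.002   0.0471  0.1065] t 57.8083
```

```bash
ls pics | tail -30
```

```text
h3.npz
h3.png
h4.npz
h4.png
r1.npz
r1.png
r2.npz
r2.png
r3.npz
r3.png
scene0.npz
scene0.png
t3.npz
t3.png
t3c.png
top0.npz
top0.png
topc.png
w_bar.npz
w_bar.png
w_cad.npz
w_cad.png
w_pin.npz
w_pin.png
w_rack.npz
w_rack.png
w_rack2.npz
w_rack2.png
wrist0.npz
wrist0.png
```

View pics/r3.png

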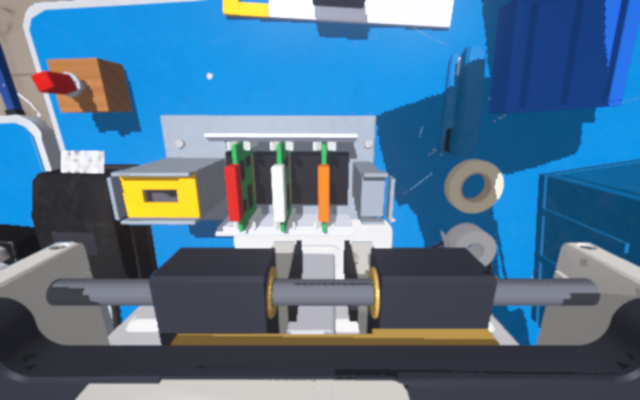

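All three cards show seated (233, 279 and 324, 192). Re-measuring the bar now, since it may have been knocked.

Run:
```python
from h import *
robot.goto((0.45,-0.05,0.26),A); robot.dwell(.2);shot('wrist','w_bar2');crop('w_bar2',220,110,460,220,3,'c_bar2')
s=load('w_bar2');P=cloud(s)
Q=P[:235].reshape(-1,3);T=Q[(Q[:,2]>.050)&(Q[:,2]<.066)&(abs(Q[:,1]+.02)<.1)&(Q[:,0]<.52)&(Q[:,0]>.4)]
from m import rect
print(np.median(T[:,2]),T.mean(0),rect(T[:,:2]))
s=load('top0');Q=cloud(s).reshape(-1,3);
T=Q[(Q[:,2]>.17)&(Q[:,2]<.5)&(Q[:,1]>-.3)&(Q[:,1]<.15)&(Q[:,0]>.6)];print('top',T.min(0))
s=load('scene0');Q=cloud(s).reshape(-1,3);
for a,b in((.12,.17),(.17,.2),(.2,.25),(.25,.3),(.3,.4)):
    T=Q[(Q[:,2]>a)&(Q[:,2]<b)&(Q[:,1]>-.3)&(Q[:,1]<.15)&(Q[:,0]>.65)&(Q[:,0]<1)];print(a,len(T),T.min(0))
B=Rz(90)@A; 
for yaw in(90,-90):
    for z in(.15,.3): print(yaw,robot.ik((.61,-.1,z),Rz(yaw-3)@A),robot.ik((.45,-.02,z),Rz(yaw-5)@A))
print(robot.read_t())
```

```text
0.057999829176025974 [ 0.40689613 -0.00476645  0.05790585] (array([ 0.40664011, -0.00572512]), array([59.7, 14. ]), 84.12)
top [ 0.71767411 -0.28069922  0.17014135]
0.12 2448 [ 0.71501213 -0.28382773  0.12000343]
0.17 1502 [ 0.71305804 -0.28370323  0.17003547]
0.2 2619 [ 0.71864376 -0.28369654  0.20000754]
0.25 2794 [ 0.74188171 -0.28349762  0.25000424]
0.3 5871 [ 0.73932724 -0.28331026  0.3000358 ]
90 [  8.76643655  18.57275026 -12.75308758   0.         -58.67416215
 -11.76643655] [ 22.65662627   3.0299669  -32.82057801   0.         -54.1494551
 -27.65662627]
90 [  8.76643655  13.11170598  -0.19134362   0.         -76.69695039
 -11.76643655] [ 22.65662627  -3.80791346 -18.9413213    0.         -74.86659215
 -27.65662627]
-90 [  8.76643655  18.57275026 -12.75308758   0.         -58.67416215
 168.23356345] [ 22.65662627   3.0299669  -32.82057801   0.         -54.1494551
 152.34337373]
-90 [  8.76643655  13.11170598  -0.19134362   0.         -76.69695039
 168.23356345] [ 22.65662627  -3.80791346 -18.9413213    0.         -74.86659215
 152.34337373]
59.4917
```

View pics/c_bar2.png

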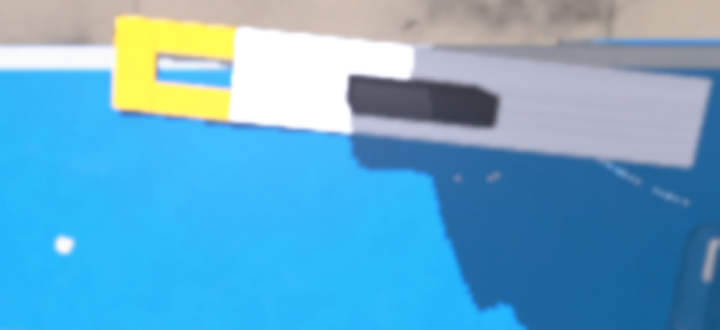

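Run:
```python
from h import *
for n in('scene0','top0'):
    s=load(n);Q=cloud(s).reshape(-1,3)
    for y0 in np.arange(-.30,.02,.02):
        T=Q[(Q[:,2]>.15)&(Q[:,2]<.36)&(Q[:,1]>y0)&(Q[:,1]<y0+.02)&(Q[:,0]>.68)&(Q[:,0]<1)]
        if len(T): i=T[:,0].argmin(); print(n,round(y0,2),len(T),T[i].round(3),np.percentile(T[:,0],2).round(3))
s=load('w_bar2');f=lambda x,y:(220+x/3,110+y/3)
c={k:ray(s,*f(*v),.008)[:2] for k,v in dict(tl=(115,15),tr=(712,78),br=(695,166),bl=(113,108)).items()}
print(c, sum(c.values())/4)
for a,b in(('tl','tr'),('bl','br')):
    d=c[b]-c[a];print(np.degrees(np.arctan2(-d[0],d[1])),np.linalg.norm(d))
```

```text
scene0 -0.3 162 [ 0.746 -0.281  0.323] 0.747
scene0 -0.28 674 [ 0.74  -0.27   0.359] 0.742
scene0 -0.26 637 [ 0.742 -0.248  0.36 ] 0.743
scene0 -0.24 626 [ 0.742 -0.227  0.359] 0.744
scene0 -0.22 609 [ 0.743 -0.207  0.343] 0.745
scene0 -0.2 599 [ 0.744 -0.192  0.353] 0.746
scene0 -0.18 583 [ 0.745 -0.174  0.35 ] 0.747
scene0 -0.16 561 [ 0.746 -0.144  0.347] 0.748
scene0 -0.14 555 [ 0.747 -0.134  0.329] 0.749
scene0 -0.12 555 [ 0.749 -0.119  0.328] 0.751
scene0 -0.1 539 [ 0.726 -0.08   0.194] 0.751
scene0 -0.08 663 [ 0.713 -0.072  0.197] 0.717
scene0 -0.06 581 [ 0.716 -0.059  0.195] 0.719
scene0 -0.04 528 [ 0.716 -0.034  0.197] 0.719
scene0 -0.02 454 [ 0.754 -0.02   0.357] 0.756
scene0 0.0 466 [0.755 0.004 0.354] 0.757
top0 -0.28 189 [ 0.743 -0.261  0.354] 0.744
top0 -0.26 198 [ 0.744 -0.256  0.354] 0.744
top0 -0.24 200 [ 0.745 -0.237  0.351] 0.746
top0 -0.22 201 [ 0.745 -0.217  0.351] 0.746
top0 -0.2 200 [ 0.747 -0.183  0.36 ] 0.747
top0 -0.18 203 [ 0.748 -0.166  0.346] 0.748
top0 -0.16 201 [ 0.748 -0.154  0.356] 0.75
top0 -0.14 199 [ 0.75  -0.139  0.359] 0.751
top0 -0.12 197 [ 0.751 -0.109  0.357] 0.752
top0 -0.1 211 [ 0.752 -0.094  0.356] 0.752
top0 -0.08 287 [ 0.718 -0.075  0.197] 0.719
top0 -0.06 301 [ 0.718 -0.058  0.196] 0.72
top0 -0.04 265 [ 0.719 -0.029  0.193] 0.721
top0 -0.02 211 [ 0.756 -0.007  0.359] 0.756
top0 0.0 196 [0.757 0.    0.333] 0.758
{'tl': array([ 0.37345629, -0.13652917]), 'tr': array([0.40016087, 0.13021813]), 'br': array([0.43994949, 0.12773176]), 'bl': array([ 0.41390985, -0.13995211])} [ 0.40686913 -0.00463285]
-5.716941264191188 0.26808069862687095
-5.556113186091123 0.2689474262394078
```

The bar has been knocked to about x 0.407 (black handle at crop 425,100). New estimate is centre (0.407,-0.005), yaw -5.6°. I'll grip its handle about 14 mm toward -y to stay clear of the monitor neck.

Run:
```python
from h import *
by=-5.65; C=np.array([.4067,-.0052]); off=-.014
e=Rz(by)[:2,1]; p=C+off*e
R=Rz(90+by)@A
robot.move_gripper(.6)
robot.goto((*p,.16),R); robot.dwell(.1)
f0=F(); print(descend((*p,0),.024,step=.012,speed=.08,lim=5,f0=f0)[0], robot.read_position())
robot.dwell(.1);shot('wrist','b1');print(robot.read_t())
```

```text
reached [ 0.4053 -0.0192  0.024 ] [-0.1 -0.3  0. ]
True [ 0.4052775  -0.01916207  0.02400821]
65.2333
```

View pics/b1.png

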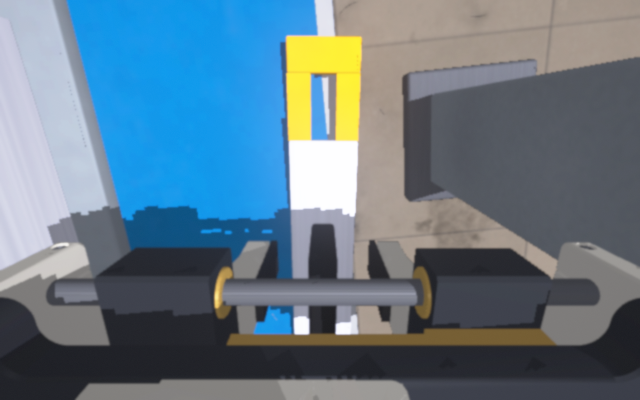

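Run:
```python
from h import *
robot.move_gripper(0); print(robot.read_grip_width()*88,F().round(1))
p=robot.read_position(); robot.servo_line((p[0],p[1],.18),speed=.08); robot.dwell(.3); print(F().round(1))
shot('wrist','b2'); crop('b2',270,20,380,160,5,'b2c')
s=load('b2');P=cloud(s);tp=robot.read_position();R=np.array(robot.read_tcp_rot())
L=(P-tp)@R
for u,v in[(295,50),(350,50),(300,130),(350,130),(300,200),(350,200)]: print(u,v,L[v,u].round(4))
print(robot.read_t())
```

```text
13.717732847403338 [ 0.2  0.  -0.5]
[ 0.8  0.6 -3.3]
295 50 [ 0.1134 -0.0143  0.0166]
350 50 [0.1131 0.0147 0.0146]
300 130 [ 0.0722 -0.0125  0.0166]
350 130 [0.0722 0.016  0.016 ]
300 200 [ 0.0304 -0.0134  0.0168]
350 200 [0.0306 0.0172 0.0163]
68.3917
```

View pics/b2c.png

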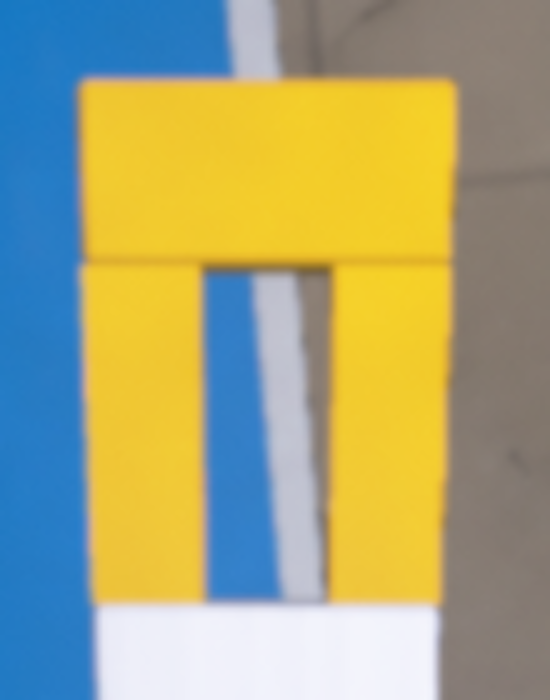

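Run:
```python
from h import *
s=load('b2');tp=robot.read_position();R=np.array(robot.read_tcp_rot())
f=lambda x,y:(270+x/5,20+y/5)
for x,y in[(80,80),(455,80),(265,268),(267,602),(203,400),(330,400),(86,400),(449,400)]:
    p=ray(s,*f(x,y),tp[2]-.0163); print((R.T@(p-tp)*1000).round(1))
q=rk(0,-24-14,0);print(q)
```

```text
[120.  -18.8  16.3]
[120.   20.4  16.3]
[101.9   0.6  16.3]
[66.4  0.9 16.3]
[88.3 -6.3 16.3]
[88.4  7.8 16.3]
[ 88.3 -19.3  16.3]
[88.4 21.  16.3]
[ 0.60754435 -0.11774964  0.        ]
```

Run:
```python
from h import *
R=Rz(90+YAW)@A
q=rk(0.5,-38,180)
robot.servo_line(q,R,speed=.12); robot.dwell(.2)
q[2]=.155; robot.servo_line(q,speed=.05); robot.dwell(.3); print(((robot.read_position()-q)*1000).round(2),F().round(1))
shot('wrist','b3'); crop('b3',260,20,390,160,5,'b3c');print(robot.read_t())
```

```text
[0.13 0.01 0.28] [-0.4 -1.5 -3.3]
71.6167
```

View pics/b3c.png

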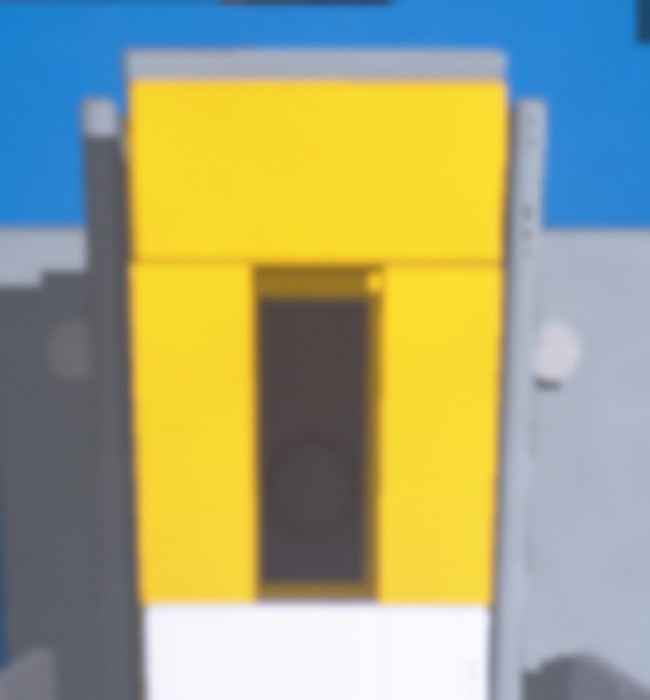

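View pics/b3.png

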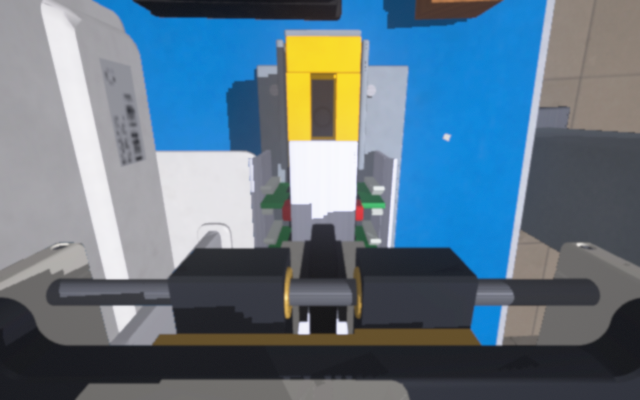

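The slot's pictures show even a faint ring of the hole near crop (313,485). The bar sits evenly between the cheeks, so I'll lower it gently.

Run:
```python
from h import *
s=load('b3')
p=ray(s,260+313/5,20+485/5,.096); L=Rz(YAW).T@(p-np.array([*ORG,0])); print('hole?',p.round(4),(L*1000).round(1))
q=rk(0.8,-38,0)
print(descend(q,.1335,step=.0015,speed=.02,lim=6), robot.read_position(), robot.read_t())
robot.dwell(.2);print(F().round(1))
shot('wrist','b4'); crop('b4',260,20,390,160,5,'b4c')
```

```text
hole? [ 0.6038 -0.1964  0.096 ] [   0.3 -116.7   96. ]
contact z 0.1335 act 0.134 [-0.9  1.1  6.9]
(False, 0.1335, array([-0.90908164,  1.05797788,  6.94847923])) [ 0.60839864 -0.11780598  0.13404384] 75.3667
[-2.5  0.3  5.6]
```

View pics/b4c.png

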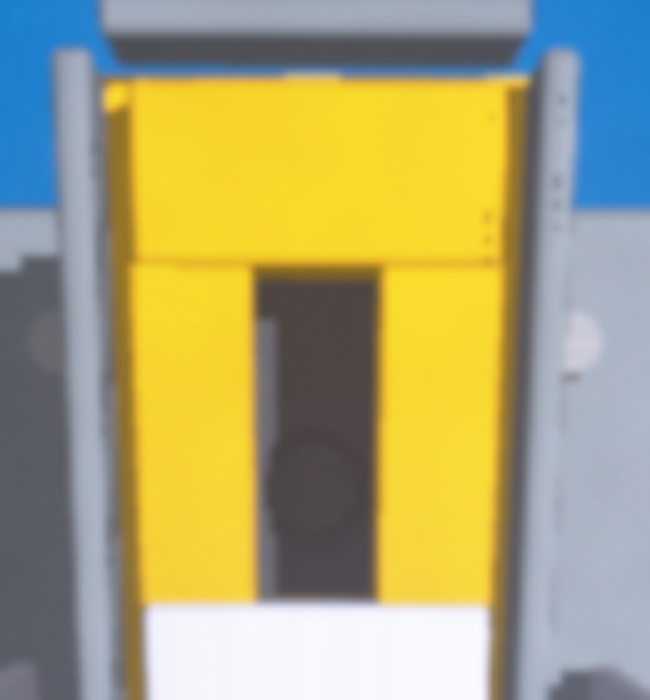

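Run:
```python
from h import *
s=load('b4')
def loc(u,v,z):
    p=ray(s,260+u/5,20+v/5,z); return (Rz(YAW).T@(p-np.array([*ORG,0]))*1000).round(1)
print('hole',loc(313,485,.096),'slot ends',loc(318,268,.118),loc(318,602,.118),'x',loc(255,440,.118),loc(379,440,.118),'cam',s[2][:3,3])
robot.move_gripper(.35); robot.dwell(.1)
p=robot.read_position(); robot.servo_line((p[0],p[1],.30),speed=.15); robot.dwell(.1)
shot('wrist','b5')
robot.goto((0.44,-0.30,0.22),O(0)); robot.dwell(.2); shot('wrist','p1');crop('p1',270,110,370,240,6,'p1c')
from m import rect
s=load('p1');P=cloud(s);Q=P[:240].reshape(-1,3);T=Q[(Q[:,2]>.087)&(Q[:,2]<.098)&(Q[:,0]<.53)&(abs(Q[:,1]+.3)<.04)];print(len(T),np.median(T[:,2]),T.mean(0),rect(T[:,:2]))
T=Q[(Q[:,2]>.043)&(Q[:,2]<.049)&(Q[:,0]<.53)&(abs(Q[:,1]+.3)<.05)];print('stand',rect(T[:,:2]))
print(robot.read_t())
```

```text
hole [   0.5 -117.    96. ] slot ends [  -0.  -139.8  118. ] [-1.000e-01 -1.043e+02  1.180e+02] x [   7.  -122.1  118. ] [  -6.9 -122.1  118. ] cam [ 0.60367627 -0.19895125  0.29229827]
177 0.09156889937177676 [ 0.48178012 -0.30447994  0.09119516] (array([ 0.48139948, -0.30465945]), array([19., 11.]), 89.79)
stand (array([ 0.48275601, -0.30387912]), array([55.2, 49.5]), 88.82)
79.0083
```

View pics/b5.png

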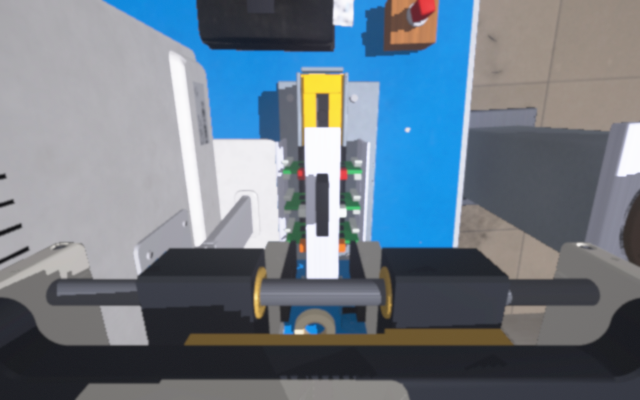

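View pics/p1c.png

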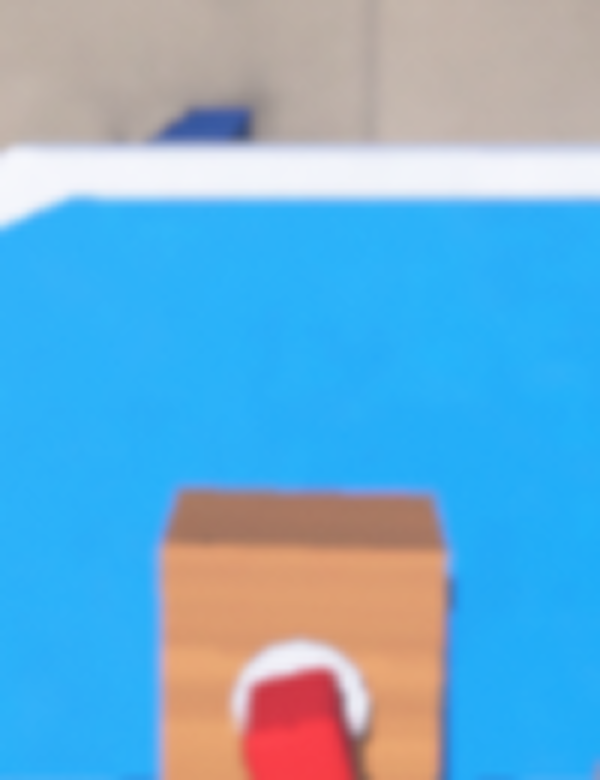

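Run:
```python
from h import *
from m import rect
s=load('p1');P=cloud(s);Q=P[:300,300:345].reshape(-1,3);T=Q[(Q[:,2]>.089)&(Q[:,2]<.096)&(Q[:,0]<.53)&(abs(Q[:,1]+.3)<.04)];print(len(T),np.median(T[:,2]),T.mean(0),rect(T[:,:2]))
crop('p1',290,190,360,270,8,'p1d')
print((robot.read_position()))
```

```text
260 0.09179537966726467 [ 0.48528626 -0.30427448  0.09165381] (array([ 0.48582025, -0.30453357]), array([17.4, 18. ]), 13.22)
[ 0.44069842 -0.29955082  0.22006367]
```

View pics/p1d.png

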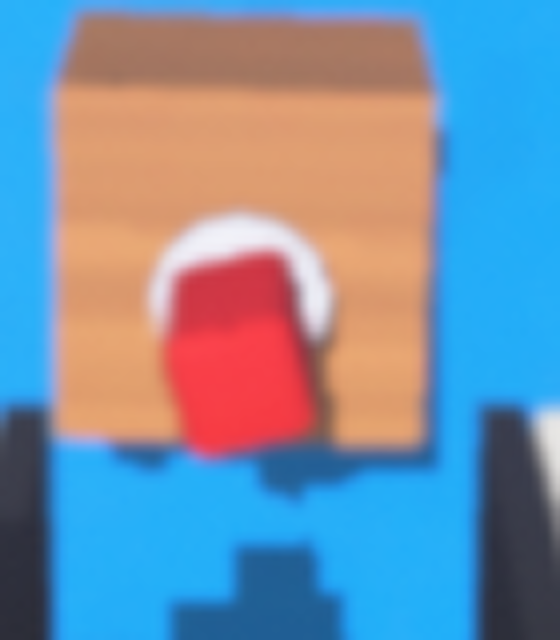

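Run:
```python
from h import *
p=(.4860,-.3045)
robot.move_gripper(.45); robot.goto((*p,.14),O(13)); robot.dwell(.1)
print(descend((*p,0),.0625,step=.01,speed=.06,lim=5)[0])
robot.move_gripper(0);robot.dwell(.1); print(robot.read_grip_width()*88,F().round(1),robot.read_position())
robot.servo_line((*p,.20),speed=.1); robot.dwell(.3); print(F().round(1),robot.read_position())
shot('wrist','p2');crop('p2',240,160,400,300,5,'p2c')
print(robot.read_t())
```

```text
reached [ 0.4857 -0.3044  0.062 ] [-0.5 -0.6 -0.9]
True
17.649675177694224 [0.4 0.8 0.8] [ 0.48610741 -0.30451124  0.0626505 ]
[ 0.3 -0.3 -0.3] [ 0.48591968 -0.30447723  0.19974252]
84.9667
```

View pics/p2c.png

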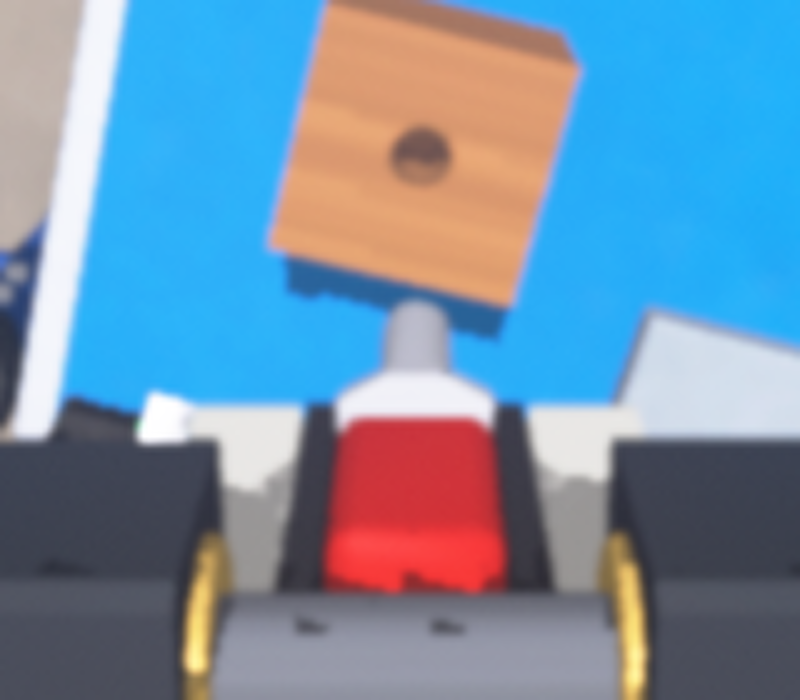

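Run:
```python
from h import *
s=load('p2');P=cloud(s);tp=robot.read_position();R=np.array(robot.read_tcp_rot());L=(P-tp)@R*1000
for x,y in[(415,440),(360,470),(470,470),(415,500),(415,395),(415,325),(415,350)]:
    print(L[160+y//5,240+x//5].round(1))
W=np.array(L[216:240,315:331]).reshape(-1,3);W=W[W[:,2]>10];W=W[abs(W[:,0])<25];print('shank',len(W),W.min(0),W.max(0),np.median(W,0))
```

```text
[ 9.4 -1.  -8.4]
[  9.7  -6.8 -16.3]
[  9.5   4.8 -15.8]
[  9.2  -1.  -22.1]
[ 9.9 -1.   2.8]
[ 5.  -1.  38.3]
[ 5.1 -1.  28.5]
shank 156 [-0.20198123 -6.15860791 25.27890226] [ 5.12431336  3.47691556 50.27373245] [ 4.1357283  -0.99000176 37.58337083]
```

Run:
```python
from h import *
q=rk(0.3,-117,230); robot.goto(q,O(YAW)); 
q[2]=.178; robot.servo_line(q,speed=.1); robot.dwell(.3); print(((robot.read_position()-q)*1000).round(2),F().round(1))
shot('wrist','p3');crop('p3',260,190,390,300,6,'p3c');print(robot.read_t())
```

```text
[0.27 0.03 0.59] [-0.4 -0.1 -0.7]
86.675
```

View pics/p3c.png

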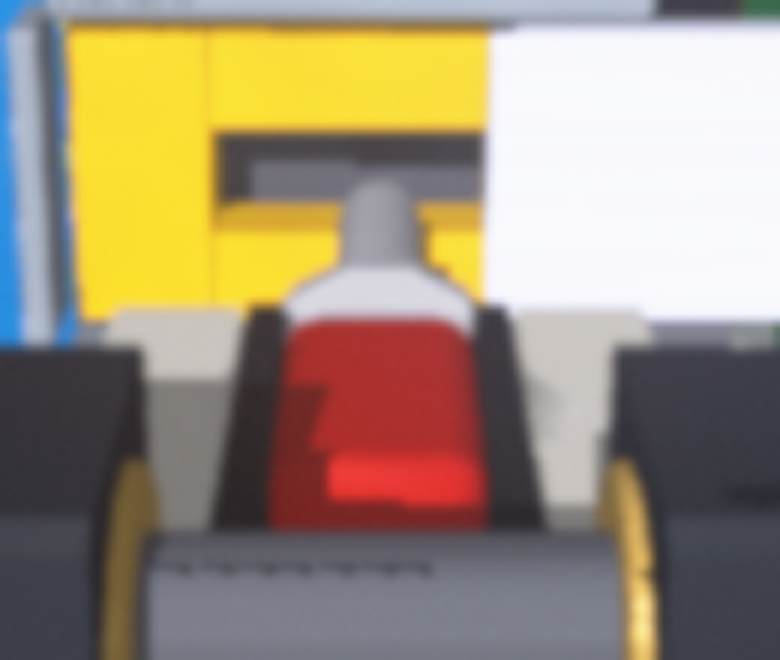

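Run:
```python
from h import *
q=rk(0.3,-117,0); robot.dwell(.2); f0=np.mean([F() for _ in range(5)],0)
r=descend(q,.152,step=.004,speed=.04,lim=6,f0=f0)
if r[0]: r=descend(q,.144,step=.001,speed=.02,lim=6,f0=f0)
print(robot.read_position(),(F()-f0).round(1),robot.read_t())
```

```text
reached [ 0.6037 -0.1966  0.1519] [-1.   0.3  0.9]
reached [ 0.6037 -0.1964  0.1439] [-0.5  3.4  0.3]
[ 0.60374823 -0.19644629  0.14387866] [-0.5  3.4  0.3] 90.625
```

The tip has dropped below the steel plane into the hole at the first try. I'll push it home gently, easing the side force.

Run:
```python
from h import *
dx,dy=0.3,-117.0; f0=np.array([-.4,-.1,-.7]); z=.144
while z>.1232:
    z-=.0015; robot.servo_line(rk(dx,dy,z*1000),speed=.025); d=F()-f0; dl=Rz(YAW).T@d
    if abs(dl[1])>2: dy+=.15*np.sign(dl[1])
    if abs(dl[0])>2: dx+=.15*np.sign(dl[0])
    if d[2]>7 or abs(d[:2]).max()>12: print('stop');break
robot.dwell(.1);print(z,robot.read_position(),(F()-f0).round(1),dx,dy,robot.read_t())
```

```text
stop
0.12299999999999997 [ 0.60400952 -0.19608741  0.12463013] [-2.6  4.4 11.2] 0.15 -116.24999999999997 94.225
```

Run:
```python
from h import *
p=rk(.15,-116.25,124.8); robot.servo_line(p,speed=.02); print(F().round(1))
robot.move_gripper(.42); robot.servo_line((p[0],p[1],.135),speed=.04);robot.servo_line((p[0],p[1],.28),speed=.15); 
robot.goto((.57,-.12,.30),O(0)); robot.dwell(.2)
shot('wrist','z1');shot('top','z1t');shot('scene','z1s');crop('z1',190,120,420,250,3,'z1c');crop('z1s',190,140,470,330,2.8 and 2,'z1sc')
s=load('z1');Q=cloud(s)[:245].reshape(-1,3);Q=Q[~np.isnan(Q[:,0])];L=(Q-np.array([*ORG,0]))@Rz(YAW)
T=L[(abs(L[:,0])<.012)&(abs(L[:,1]+.116)<.014)&(L[:,2]>.14)];print('pin top z (exp .154)',np.percentile(T[:,2],[20,50,80]),T.mean(0))
T=L[(abs(L[:,0])<.022)&(L[:,1]<.1)&(L[:,1]>.01)&(L[:,2]>.105)&(L[:,2]<.135)];print('bar top +y (exp .118)',np.median(T[:,2]))
T=L[(abs(L[:,0])<.022)&(L[:,1]<-.134)&(L[:,1]>-.155)&(L[:,2]>.105)&(L[:,2]<.135)];print('bar top -y',np.median(T[:,2]))
T=L[(abs(L[:,0])<.02)&(abs(L[:,1]+.024)<.05)&(L[:,2]>.16)];print('handle top(.168)',np.median(T[:,2]),T.mean(0))
for sy in(-48,0,48):
    T=L[(abs(L[:,0])>.022)&(abs(L[:,0])<.03)&(abs(L[:,1]-sy/1000)<.012)&(L[:,2]>.09)&(L[:,2]<.125)];print('card',sy,len(T),np.median(T[:,2]))
print(robot.read_t())
```

```text
[-0.6  1.   2.5]
pin top z (exp .154) [0.14992341 0.15348924 0.15439962] [-0.00140881 -0.11665188  0.15190881]
bar top +y (exp .118) 0.11806833835614072
bar top -y 0.11810046332836921
handle top(.168) 0.16778173778456051 [-0.00115564 -0.0242847   0.16726513]
card -48 89 0.10650459917430516
card 0 93 0.10624744647819706
card 48 140 0.1063811459015769
97.3667
```

View pics/z1c.png

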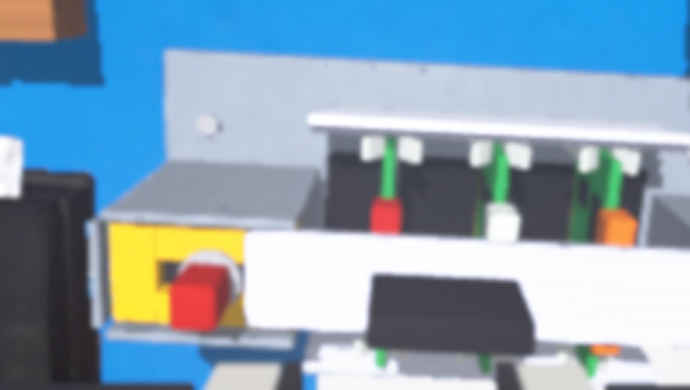

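View pics/z1s.png

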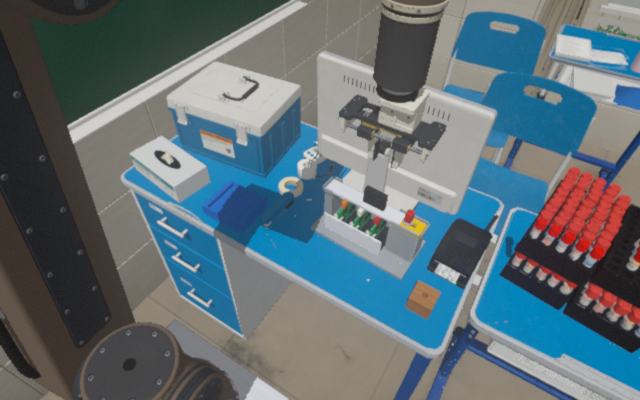

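Run:
```python
from h import *
print(F().round(1)); robot.job_done(); print(robot.read_t())
```

```text
[ 0.5 -0.4  0.5]
the job is handed in; nothing more can be done
the job is handed in; nothing more can be done
```

The job is done and handed in at about 97 s of the 210 s, with the arm clear of everything.

- **Cards:** All three were in the caddy. Red is in slot_1, white in slot_2 and orange in slot_3. Contact came at the seated height. The final depth check gave handle tops at about 106.4 mm, where 107 mm is expected.
- **Bar:** It had been knocked about 4 cm, so I measured it again before picking it up. It now lies across both posts with the yellow end on the yellow post. Its top reads 118 mm at both ends, as expected.
- **Pin:** A faint ring in the wrist picture showed where the hole was, about 5 mm to the +y side of the slot's centre. I lowered the pin there under force watch, so I did not need to sweep along the slot. The tip dropped into the hole at the first try. Its head top reads about 153.5 mm against the 154 mm expected when home, and the flange is down on the bar.
- **Forces and surroundings:** The highest force I read while pressing was about 13 N. My commanded grip force is fixed by the gripper at half its maximum, about 30 N. In the last scene picture the tape roll, label roll and stapler look undisturbed. I did not check the tweezers separately.

None of the checks I made failed. In sideways position the camera and arm readings disagreed by up to about 1 mm, which is within the clearances.

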